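# Slide a steel blank out of its setting block and set it against the weld-jig stop

### The arm

A 6-joint arm with a two-finger parallel gripper is mounted at the origin on the work surface. World frame = base frame: x ahead of the robot, y to its left, z up, the work surface at z = 0. Lengths are in m, angles in rad, forces in N, time in s.
With the tool pointing down it reaches from about 0.275 to 0.85 m from the base axis. Payload 19 kg.
Tool frame: the origin (TCP) lies midway between the tips of the shut fingers; the grasp point (between the pads) lies env.tcp_to_grasp behind it (env.tcp_to_grasp is the distance from the TCP to the grasp point, in m); z points along the fingers, y is the line along which they close (so a half turn about z gives the same grasp; the last joint's range is limited). The gripper opens to 85 mm and grips with 20 to 120 N. Pads are 22 mm wide; open, the fingers measure 114 mm over their backs; the gripper's body (76 mm by 85 mm) begins 54 mm behind the grasp point. The pads swing forward as they close: fully open they stand 13 mm farther back than shut.
Start: joints at [1.187, 0.15, 1.437, -0, 1.554, -0.134], TCP at [0.142, 0.557, 0.231] pointing down, gripper open.
Joint ranges: [-2.8, 2.8], [-0.68, 2.1], [0.12, 2.68], [-1.39, 4.53], [0.16, 2.79], [-2.81, 2.81]. Speed limits (rad/s): [1.89, 1.89, 2.22, 3.01, 3.01, 3.01].

### API

Orientations are given as a unit quaternion [w, x, y, z].
In Python, from bench import env, read_camera, camera_info, silhouettes gives the robot as it stands.
- The arm moves only by the tool jog_arm, never from a script. Its argument "series" is text: rows parted by semicolons, each of 4 numbers parted by spaces: the shift along the tool's x, y, z scaled (see below), then the turn about the tool's z scaled (see below). In form: tx ty tz twist; .... A call has 1 to 20 rows; each row is the pose to reach, as a shift and turn from the pose commanded when the call began, along the tool's axes at that moment, turning the shorter way round; what a row does not reach only later rows make up. The controller multiplies each number of a shift by 500 mm and each number of a turn by 2 pi rad. A row lasts 1/8 s, in which the tool goes at most 62.5 mm and 10.7 degrees, less where a joint would pass 70% of its speed; a pose out of reach is approached as far as the arm can. A call with a number of a shift or a turn outside -1 to 1 is refused whole. A call with a gripper value outside its range is refused whole. "fingers" is the closure, from -1 (fully open) to 1 (shut), so that 0 is half open, set as the call begins (left out, the last holds). The fingers move at their own pace and stop on an object; "newtons" is the grip in N (left out, the last holds). Time passes only in rows, so rows that repeat a pose let the fingers close. It gives the time, the measured TCP pose, the force, the opening and the grip force at its end, in the units of the state.
- env.sense(): the state, without advancing time (a new reading comes with each control period).
- read_camera(name): name is "scene" or "top" or "wrist"; returns the picture (400x640x3 uint8, red, green, blue); there is no depth.
- camera_info(name): a dict with "fx", "fy", "cx", "cy" (pixels), "R" (3x3) and "t" (3): a world point X has camera coordinates R X + t; the wrist camera has in their place "mount" (4x4, takes a point from camera to tool coordinates, whose origin is the TCP and whose axes are the flange's). Camera axes: x right, y down, z forward; pixel columns grow to the right and rows downward; lengths in m; the calibration is good to about 2 mm. A picture is of the moment at which its call begins: read the wrist's pose just before it. camera_info takes no time and is no camera call.
- env.job_done(): hands the job in; it is judged then, once.
Trained networks look in the newest picture that a camera, given by its name, has taken for a name from the list of things; names that differ only in an ending like _2 or _b are one class to them, and where a whole thing is asked for, a point or a joint stands for the part that bears it (a point fixed in the world has none). Each returns a list of dicts, best first, with "conf" (0 to 1); they miss things now and then, are a little off and sometimes report something else, mostly with a low value. They report only what shows in the picture. A call takes as long as a camera call.
- silhouettes(name, camera): "pixels" (400x640 bool, what is visible of it) and "bbox" ([left, top, width, height] in pixels, round what is visible of it).
The state is a dict: "t": time; "qpos": joint angles; "dq": joint speeds; "tau": joint torques, N m; "tool_pos": TCP position; "tool_rot": TCP orientation; "wrist_force": force on the tool from outside, world axes, zero at the start; "wrist_torque": the same for the moment, N m; "gripper_width": opening from 0.0 (shut) to 1.0 (fully open); "grasp_force": force on a finger pad.
Only numpy, scipy, OpenCV 4.12 (cv2) and the standard library are available. Lean on these libraries where they do the work, as an engineer would, in place of code of your own. Each camera call takes 0.05 s, during which the arm holds its last target. There are 200 camera calls.

### The job

The thin steel blank lies flush in the shallow recess of the grey setting block and cannot be gripped there: press lightly on its top with shut fingers (never more than 30 N, its face must not be scored), slide it out through the open end of the recess until a good part of it (more than 28 mm) overhangs, and without letting it fall pick it up by the overhanging part. Lay it flat on the narrow bar of the weld jig, lengthwise along the bar and centred across it, with its end touching the upright stop (again never pressing it on the jig with more than 30 N), then let go; leave the other things on the bench alone.

Things in the scene. Friction and masses are not known exactly. Their poses are not given: they have to be found in the camera images.
- blank_centre (a point): centre (half-way up) of the blank: plain loose steel plate 110 x 60 x 3 mm, 0.10 to 0.21 kg. x along its length, y across its width, z up. At the start it lies in the block's recess, its end 3 to 15 mm inside the recess mouth, its top flush with the block's top. Matt grit-blasted: grips well enough under fingertips (0.3 or more); friction on the slick coated bed and jig 0.08.
- block: grey setting block, fixed, 150 long (x) x 100 wide (y) x 55 mm high; origin at the centre of its underside, z up. In its top a recess 3 mm deep, 63 mm wide (floor 52 mm above the bench), open at the block's -x end, closed by a 12 mm wall at the +x end. Below the mouth the block's end face is sheer down to the bench, with free space in front for fingers.
- mouth (a point): middle of the mouth edge, on the recess floor: 75 mm along the block's -x from its middle, 52 mm above the bench; axes as the block's (the blank slides out along -x). The blank tips off if more than half of its length is out.
- bed: dark steel floor of the recess, borne on stiff springs (30 N per mm, 3 mm travel); origin 40 mm above the bench, top 12 mm higher. A sprung brass pad (20 mm long, top 4 mm above the block's top) in the recess's +y side, 25 mm from the block's middle towards the mouth, bears on the blank's edge with about 5 N and holds the blank against the -y side; sliding it takes about 1 N plus 0.08 of the pressing force.
- jig: weld jig, fixed: dark base plate 170 x 90 x 10 mm; on it an aluminium bar 130 long (x, -65 to +65 mm) x 34 mm wide, its top 60 mm above the bench; at its +x end a dark steel stop 50 wide, 20 thick, rising 16 mm above the bar. Bar top and stop face give a little (30 N per mm). Origin on the underside below the bar's middle, z up. Fingers holding the blank's long edges pass either side of the bar.
- stop (a point): foot of the stop's face, on top of the bar, mid-width: 65 mm along the jig's x, 60 mm above the bench; axes as the jig's, x points into the stop. With the blank home its centre lies 55 mm along -x from here and 1.5 mm above.
- bowl: loose red plastic bowl of tube offcuts, 190 mm across, 47 mm high; a bystander
- collar: loose steel pipe collar, 42 mm across, 20 mm high; a bystander
- sleeve: loose dark steel sleeve, 34 mm across, 26 mm high; a bystander
- wrench: loose steel wrench lying flat; a bystander
- brush: loose brush lying flat; a bystander
- jar: loose amber jar with a black cap, 64 mm across, 80 mm high; a bystander
- slug: loose solid steel slug, 40 mm across, 30 mm high; a bystander
- hammer: loose hammer lying flat; a bystander

How it is judged:
On the way, in this order (a step that is already met when the one before it is completed fails the run):
1. the blank overhangs the recess mouth by more than 28 mm, still lying flat on the bed (x of blank_centre in the frame of mouth between -0.005 and 0.027 m and z of blank_centre in the frame of mouth below 0.004 m and angle between blank_centre's own z axis and vertical below 0.06 rad), for 0.2 s.
2. the blank has been picked up clear of the block (height (world z) of blank_centre above 0.085 m and contact force between the fingers and blank above 1 N), for 0.1 s.
At the end, for the whole second after the job is handed in: the blank lies flat on the jig's bar at rest, lengthwise within 5 degrees, centred across the bar within 8 mm, its end within 3.5 mm of the stop (x of blank_centre in the frame of stop between -0.0585 and -0.053 m and y of blank_centre in the frame of stop between -0.008 and 0.008 m and z of blank_centre in the frame of stop between -0.001 and 0.004 m and angle between blank_centre's own z axis and vertical below 0.05 rad and angle between the x axis of blank_centre and the x axis of stop, either way round below 0.09 rad and linear speed of blank below 0.01 m/s); the robot touches nothing.
It fails at once if the blank is pressed on the bed with more than 30 N (contact force between blank and bed above 30 N).
It fails at once if the blank is pressed on the jig with more than 30 N (contact force between blank and jig above 30 N).
It fails at once if the blank falls from block, fingers or jig (its centre lower than 35 mm above the bench) (height (world z) of blank_centre below 0.035 m).
It fails at once if a bystander is disturbed (moved more than 30 mm) (distance of any of bowl, collar, sleeve, wrench, brush, jar, slug, hammer from where it was at the start of the episode above 0.03 m).
It also fails if it takes over 58 s, if anything falls off the work surface, if the arm or the gripper's body presses on something with over 40 N, if the wrist force passes 120 N, or if a joint passes its speed limit or range.

## Working session

There is one attempt and no reset: what is moved stays moved. The work goes in short steps, Python scripts to look and compute and a tool call to move; the robot and the scene stay as the last step left them, time stands still between calls to the robot, and variables do not carry over. Pictures are saved under pics/ and viewed, at most 12 in all, crops included, and the job is handed in when it is done.

Besides the shell and the picture viewer there is one more tool, called after "Request:" as name(argument=value, ...) on one line, values as JSON. jog_arm: Moves the arm, as the interface text tells. Its arguments: {"type":"object","properties":{"series":{"type":"string"},"fingers":{"type":"number"},"newtons":{"type":"number"}},"required":["series"]}

```bash
ls; mkdir -p pics; cat > h.py <<'E'
import numpy as np, cv2
from bench import env, read_camera, camera_info, silhouettes
from scipy.spatial.transform import Rotation as Rn
def rot(q): return Rn.from_quat([q[1],q[2],q[3],q[0]]).as_matrix()
def cam(name,s=None):
    c=camera_info(name)
    K=np.array([[c['fx'],0,c['cx']],[0,c['fy'],c['cy']],[0,0,1.]])
    if name=='wrist':
        T=np.eye(4);T[:3,:3]=rot(s['tool_rot']);T[:3,3]=s['tool_pos']
        M=np.linalg.inv(T@np.array(c['mount'])); return K,M[:3,:3],M[:3,3]
    return K,np.array(c['R']),np.array(c['t'])
def toplane(uv,z,C):
    K,R,t=C; uv=np.atleast_2d(uv).astype(float)
    d=np.c_[uv,np.ones(len(uv))]@np.linalg.inv(K).T@R
    o=-R.T@t
    return o+d*((z-o[2])/d[:,2])[:,None]
def proj(X,C):
    K,R,t=C; p=(np.atleast_2d(X)@R.T+t)@K.T; return p[:,:2]/p[:,2:]
def rect(mask):
    c,_=cv2.findContours(mask.astype(np.uint8),cv2.RETR_EXTERNAL,cv2.CHAIN_APPROX_NONE)
    return max(c,key=cv2.contourArea)[:,0,:]
def minrect(mask,z,C):
    P=toplane(rect(mask),z,C)[:,:2]
    return cv2.minAreaRect((P*1000).astype(np.float32))
def save(n,im): cv2.imwrite('pics/'+n,cv2.cvtColor(im,cv2.COLOR_RGB2BGR))
E
python3 - <<'E'
from h import *
s=env.sense(); print({k:np.round(v,3).tolist() for k,v in s.items()}, env.tcp_to_grasp)
top=read_camera('top'); save('top.png',top)
C=cam('top'); print('cam', (-C[1].T@C[2]).round(3), C[0][0,0])
for n,z in [('blank_centre',.055),('block',.055),('jig',.06),('bed',.052),('bowl',.04),('collar',.02),('sleeve',.026),('wrench',.01),('brush',.01),('jar',.08),('slug',.03),('hammer',.02)]:
    for d in silhouettes(n,'top')[:2]:
        r=minrect(d['pixels'],z,C); print(n,round(d['conf'],2),d['bbox'],[np.round(x,1) for x in r])
E
```

```text
pics
{'t': 0.0, 'qpos': [1.187, 0.151, 1.438, -0.0, 1.554, -0.134], 'dq': [0.001, -0.0, 0.0, 0.001, 0.001, -0.002], 'tau': [-0.002, -71.307, -57.083, -0.001, 0.01, -0.0], 'tool_pos': [0.142, 0.557, 0.231], 'tool_rot': [-0.0, 0.125, 0.992, -0.001], 'wrist_force': [0.045, -0.302, 0.037], 'wrist_torque': [-0.024, -0.018, 0.022], 'grasp_force': 0.0, 'gripper_width': 1.0} 0.0187
cam [0.492 0.002 1.633] 435.1508571012643
blank_centre 0.7 [372.5, 185.8, 24.2, 31.7] [array([ 559.4, -192.7]), array([114.2,  65.1]), np.float64(8.4)]
jig 0.83 [261.3, 158.6, 33.6, 52.2] [array([622.5, 188. ]), array([166.7,  89.4]), np.float64(20.7)]
jig 0.46 [372.3, 186.4, 20.9, 30.7] [array([ 559.3, -193. ]), array([113.2,  64.3]), np.float64(9.8)]
bowl 0.77 [196.5, 141.3, 53.0, 50.9] [array([686.4, 391.8]), array([190. , 179.1]), np.float64(46.3)]
wrench 0.5 [325.2, 114.7, 25.9, 47.2] [array([805.4, -36.8]), array([ 38.2, 169.7]), np.float64(71.5)]
wrench 0.15 [427.3, 218.4, 24.4, 54.2] [array([ 405. , -418.6]), array([194.4,  43.6]), np.float64(19.2)]
brush 0.62 [367.7, 181.1, 23.1, 41.1] [array([ 625.7, -185. ]), array([22.2, 64. ]), np.float64(10.3)]
brush 0.59 [425.9, 216.9, 26.6, 54.4] [array([ 405.1, -418.9]), array([196.8,  42.4]), np.float64(18.5)]
jar 0.76 [418.9, 156.1, 20.0, 19.5] [array([ 698.6, -358.7]), array([65. , 68.6]), np.float64(0.9)]
slug 0.64 [195.6, 142.0, 50.7, 48.5] [array([688.5, 391.5]), array([184.8, 186.6]), np.float64(27.8)]
slug 0.49 [223.1, 232.7, 4.1, 10.9] [array([415.4, 373.6]), array([32.9, 33. ]), np.float64(1.8)]
hammer 0.93 [182.4, 176.4, 37.0, 74.3] [array([508., 452.]), array([260.1,  84.4]), np.float64(27.6)]
hammer 0.68 [364.8, 179.0, 31.9, 45.8] [array([ 570.8, -184.9]), array([152.9, 120.1]), np.float64(9.7)]
```

```bash
python3 - <<'E'
from h import *
im=cv2.imread('pics/top.png')
a=cv2.resize(im[100:260,170:470],None,fx=2.6,fy=2.6,interpolation=cv2.INTER_CUBIC)
cv2.imwrite('pics/a.png',a)
sc=read_camera('scene'); save('scene.png',sc)
E
```

```text
(no output)
```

View pics/a.png

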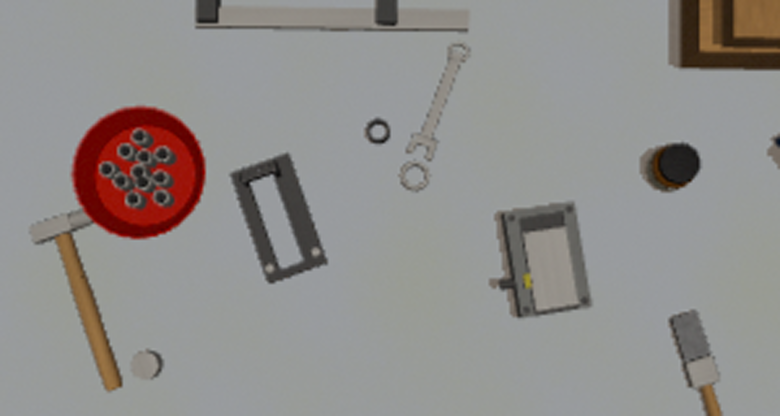

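View pics/scene.png

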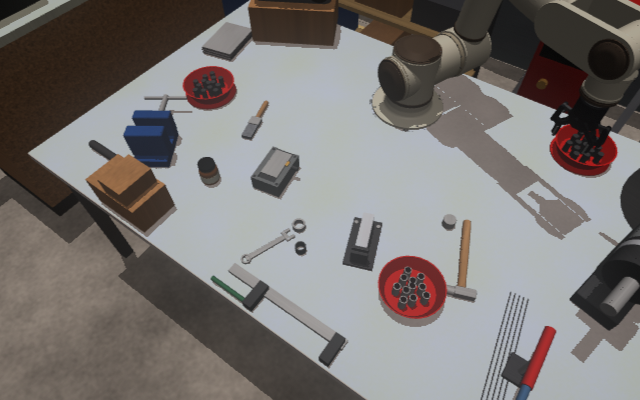

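The top view shows the block at right with its mouth facing the robot (crop bottom, about (555,312)). The brass pad is on its left at (528,281). The jig is at centre-left with its stop at the top (262,172), and the bystanders are clear of the path. The scene view agrees: block at (275,170), jig at (363,240).

Request:
jog_arm(series="-0.6 -0.63 -0.1 -0.065;-0.6 -0.63 -0.1 -0.065;-0.6 -0.63 -0.1 -0.065;-0.6 -0.63 -0.1 -0.065;-0.6 -0.63 -0.1 -0.065;-0.6 -0.63 -0.1 -0.065;-0.6 -0.63 -0.1 -0.065;-0.6 -0.63 -0.1 -0.065;-0.6 -0.63 -0.1 -0.065", fingers=1, newtons=60)

```text
t: 1.82
tool_pos: [0.3551, 0.1776, 0.2813]
tool_rot: [0.0, -0.078, 0.997, 0.0]
wrist_force: [0.4, -0.4, -0.3]
gripper_width: -0.002
grasp_force: 0.0
```

```bash
cat >> h.py <<'E'
def go(x,y,z,yaw_deg,s=None):
    "scaled move so TCP is at x,y,z with tool y axis at yaw (deg)"
    s=s or env.sense(); R=rot(s['tool_rot'])
    d=R.T@(np.array([x,y,z])-s['tool_pos'])/0.5
    yaw=np.degrees(np.arctan2(R[1,1],R[0,1])); w=-((yaw_deg-yaw+180)%360-180)/360
    print('tool',np.round(s['tool_pos'],4),'yaw',round(yaw,2),'tilt',R[2].round(4),'F',np.round(s['wrist_force'],1),'t',round(s['t'],2),'MOVE',d.round(4),round(w,4))
E
python3 - <<'E'
from h import *
go(.52,-.20,.30,99); print(np.round(camera_info('wrist')['mount'],3),camera_info('wrist')['fx'],env.sense()['qpos'])
E
```

```text
tool [0.3551 0.1776 0.2813] yaw 98.99 tilt [-0.e+00  2.e-04 -1.e+00] F [ 0.4 -0.4 -0.3] t 1.82 MOVE [-0.2078 -0.7974 -0.0375] -0.0
[[ 0.    -0.965 -0.261  0.067]
 [ 1.     0.     0.    -0.001]
 [-0.    -0.261  0.965 -0.144]
 [ 0.     0.     0.     1.   ]] 276.69056750522094 [ 2.68869801e-01 -2.42186454e-01  1.71329285e+00  1.89454326e-04
  1.67042214e+00 -1.45880695e+00]
```

Request:
jog_arm(series="-0.37 -0.8 0.2 0;-0.37 -0.8 0.2 0;-0.37 -0.8 0.2 0;-0.37 -0.8 0.2 0;-0.37 -0.8 0.2 0;-0.37 -0.8 0.2 0;-0.37 -0.8 0.2 0;-0.37 -0.8 0.2 0;-0.37 -0.8 0.2 0;-0.37 -0.8 0.2 0;-0.37 -0.8 0.2 0;-0.37 -0.8 0.2 0")

```text
t: 3.32
tool_pos: [0.6007, -0.1873, 0.182]
tool_rot: [0.0, -0.08, 0.997, -0.0]
wrist_force: [-0.1, 0.2, 0.7]
gripper_width: 0.003
grasp_force: 0.0
```

```bash
python3 - <<'E'
from h import *
s=env.sense(); im=read_camera('wrist'); save('w1.png',im); C=cam('wrist',s)
np.save('w1pose.npy',np.r_[s['tool_pos'],s['tool_rot']])
go(.6,-.18,.17,99)
for n,z in [('blank_centre',.055),('block',.055),('bed',.052)]:
    for d in silhouettes(n,'wrist')[:2]:
        r=minrect(d['pixels'],z,C); print(n,round(d['conf'],2),d['bbox'],[np.round(x,1) for x in r]); print(proj(np.c_[cv2.boxPoints(r)/1000,np.full(4,z)],C).round(0).tolist())
E
```

```text
tool [ 0.6008 -0.1875  0.1819] yaw 99.12 tilt [-6.e-04 -5.e-04 -1.e+00] F [0.5 0.8 0.4] t 3.38 MOVE [-0.0009  0.0151  0.0238] 0.0003
blank_centre 0.78 [279.7, 89.8, 68.3, 118.1] [array([ 557.1, -196.2]), array([111.5,  61. ]), np.float64(10.0)]
[[349.0, 88.0], [282.0, 89.0], [287.0, 206.0], [347.0, 206.0]]
block 0.89 [265.4, 80.7, 129.0, 154.6] [array([ 568.1, -181.7]), array([151.8, 122.6]), np.float64(10.1)]
[[396.0, 79.0], [261.0, 82.0], [271.0, 237.0], [388.0, 236.0]]
```

View pics/w1.png

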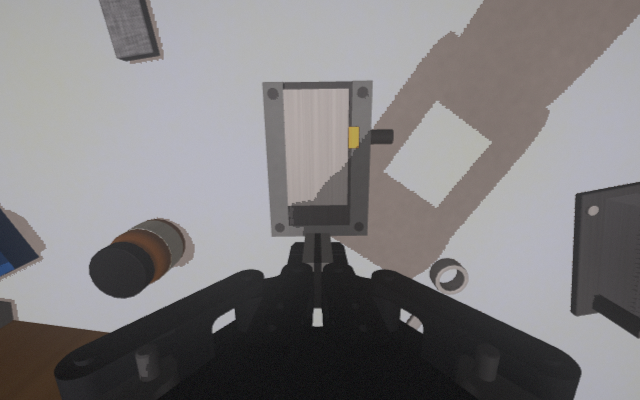

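The wrist picture shows the block with corners at about (263,82), (373,81), (368,236) and (271,237). The blank spans columns 283–349 and rows 88–206, the brass pad is at (354,137), and the mouth is at the top.

```bash
python3 - <<'E'
from h import *
p=np.load('w1pose.npy'); C=cam('wrist',dict(tool_pos=p[:3],tool_rot=p[3:]))
B=toplane([(263,82),(373,81),(368,236),(271,237)],.055,C)*1000
b=toplane([(283,88.5),(349.5,88),(346.5,206),(287,206)],.055,C)*1000
for P in (B,b):
    print(P.round(1).tolist(),'ctr',P.mean(0).round(1)); 
    for i in range(4):
        e=P[(i+1)%4]-P[i]; print(np.linalg.norm(e).round(1),np.degrees(np.arctan2(e[1],e[0])).round(1))
yaw=np.radians(9.5); u=np.array([np.cos(yaw),np.sin(yaw)]); n=np.array([-u[1],u[0]])
d=(b.mean(0)-B.mean(0))[:2]; print('blank in block',d@u,d@n)
E
```

```text
[[504.2, -253.4, 55.0], [487.5, -155.1, 55.0], [635.8, -128.5, 55.0], [653.1, -228.8, 55.0]] ctr [ 570.1 -191.5   55. ]
99.7 99.6
150.7 10.2
101.8 -80.2
150.9 -170.6
[[506.7, -234.8, 55.0], [496.7, -175.0, 55.0], [607.2, -156.9, 55.0], [616.8, -216.6, 55.0]] ctr [ 556.9 -195.8   55. ]
60.7 99.5
112.0 9.3
60.6 -80.9
111.6 -170.6
blank in block -13.811393646337295 -2.1242938116814574
```

```bash
python3 -c "
from h import *
go(.5746,-.1927,.060,99.8)"
```

```text
tool [ 0.6008 -0.1879  0.1815] yaw 99.09 tilt [-1.e-04 -2.e-04 -1.e+00] F [ 0.5 -0.5  0.4] t 3.52 MOVE [ 0.0532 -0.0011  0.2429] -0.002
```

Request:
jog_arm(series="0.053 -0.001 0.08 -0.002;0.053 -0.001 0.16 -0.002;0.053 -0.001 0.21 -0.002;0.053 -0.001 0.235 -0.002;0.053 -0.001 0.243 -0.002;0.053 -0.001 0.243 -0.002;0.053 -0.001 0.243 -0.002")

```text
t: 4.4
tool_pos: [0.5752, -0.1929, 0.0608]
tool_rot: [0.001, -0.086, 0.996, -0.0]
wrist_force: [-0.4, -0.7, 0.3]
gripper_width: 0.001
grasp_force: 0.0
```

Request:
jog_arm(series="0 0 0.005 0;0 0 0.008 0;0 0 0.01 0;0 0 0.01 0")

```text
t: 4.9
tool_pos: [0.5747, -0.1927, 0.0549]
tool_rot: [-0.0, -0.085, 0.996, -0.0]
wrist_force: [-0.9, 0.2, 1.6]
gripper_width: -0.002
grasp_force: 0.8
```

Request:
jog_arm(series="0 0 0.0005 0;0 0 0.001 0;0 0 0.001 0")

```text
t: 5.28
tool_pos: [0.5748, -0.1927, 0.0548]
tool_rot: [0.0, -0.086, 0.996, -0.0]
wrist_force: [-3.8, 1.7, 7.7]
gripper_width: -0.007
grasp_force: 3.8
```

Request:
jog_arm(series="0 0 0.0005 0;0 0 0.001 0;0 0 0.001 0")

```text
t: 5.65
tool_pos: [0.5748, -0.1928, 0.0546]
tool_rot: [0.0, -0.085, 0.996, -0.0]
wrist_force: [-5.9, 2.1, 12.2]
gripper_width: 0.001
grasp_force: 6.0
```

Request:
jog_arm(series="0.002 0 0 0;0.006 0 0 0;0.012 0 0 0;0.018 0 0 0;0.02 0 0 0;0.02 0 0 0")

```text
t: 6.4
tool_pos: [0.5659, -0.1946, 0.0547]
tool_rot: [0.001, -0.085, 0.996, -0.001]
wrist_force: [5.2, 0.7, 7.3]
gripper_width: 0.001
grasp_force: 3.4
```

```bash
python3 - <<'E'
from h import *
s=env.sense(); im=read_camera('wrist'); save('w2.png',im); C=cam('wrist',s)
go(.5,-.2,.05,99.8,s)
for d in silhouettes('blank_centre','wrist')[:2]:
    P=toplane(rect(d['pixels']),.055,C)*1000
    u=np.array([.9854,.1702]);n=np.array([-.1702,.9854]); q=(P[:,:2]-np.array([570.1,-191.5]))
    print(d['conf'],d['bbox'],'x range in block',(q@u).min(),(q@u).max(),(q@n).min(),(q@n).max())
E
```

```text
tool [ 0.5659 -0.1946  0.0547] yaw 99.81 tilt [-0.0024 -0.0013 -1.    ] F [5.2 0.7 7.3] t 6.4 MOVE [0.1316 0.0119 0.0091] 0.0
0.74 [257.8, 130.4, 120.6, 191.0] x range in block -69.97849759010387 13.150958941842273 -33.34501081018539 28.595344419305327
```

View pics/w2.png

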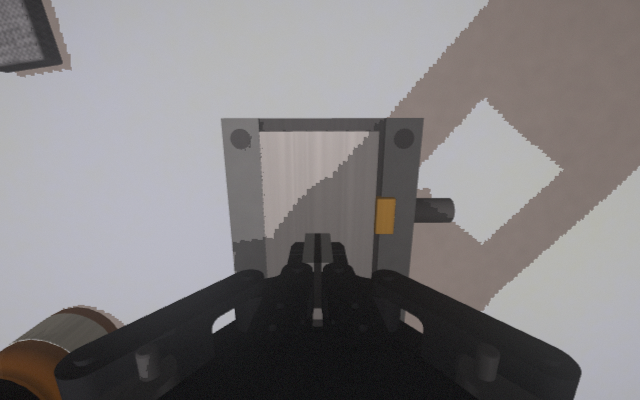

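The picture shows the mouth edge at row 119 and the blank's end at row 131. The tip is on the blank at (318,240), so the fingers may have slid rather than carried it. I'll measure the gap.

```bash
python3 - <<'E'
from h import *
s=env.sense(); C=cam('wrist',s); print(np.round(s['wrist_force'],1),s['t'])
u=np.array([.9854,.1702])
for v in ((320,119),(320,131)): print(((toplane([v],.055,C)*1000)[0,:2]-[570.1,-191.5])@u)
import cv2
g=cv2.cvtColor(cv2.imread('pics/w2.png'),cv2.COLOR_BGR2GRAY); print(g[112:138,300:340].mean(1).round(0))
p=np.load('w1pose.npy'); C=cam('wrist',dict(tool_pos=p[:3],tool_rot=p[3:]))
g=cv2.cvtColor(cv2.imread('pics/w1.png'),cv2.COLOR_BGR2GRAY); print(g[76:94,300:340].mean(1).round(0))
for v in ((320,81.5),(320,88)): print(((toplane([v],.055,C)*1000)[0,:2]-[570.1,-191.5])@u)
E
```

```text
[4.2 0.7 7.3] 6.5
-75.24412616909189
-69.47417173630505
[184. 184. 184. 184. 184. 176. 123.  86.  85.  86.  86.  85.  85.  85.
  85.  85.  85.  84.  91. 130. 168. 168. 168. 168. 168. 168.]
[181. 180. 181. 181. 178. 156.  86.  86.  85.  86.  86.  86. 103. 159.
 168. 168. 168. 168.]
-75.34927263861167
-69.8531797473694
```

Request:
jog_arm(series="0 0 0.0006 0;0 0 0.0012 0;0 0 0.0012 0")

```text
t: 6.88
tool_pos: [0.5659, -0.1947, 0.0545]
tool_rot: [0.001, -0.086, 0.996, -0.001]
wrist_force: [1.2, 1.1, 12.8]
gripper_width: -0.002
grasp_force: 6.5
```

Request:
jog_arm(series="0.001 0 0 0;0.002 0 0 0")

```text
t: 7.12
tool_pos: [0.5655, -0.1947, 0.0546]
tool_rot: [0.002, -0.086, 0.996, -0.001]
wrist_force: [7.6, 2.8, 9.4]
gripper_width: -0.001
grasp_force: 4.8
```

Request:
jog_arm(series="0.001 0 0 0;0.002 0 0 0")

```text
t: 7.38
tool_pos: [0.5646, -0.1949, 0.0546]
tool_rot: [0.002, -0.086, 0.996, -0.001]
wrist_force: [8.1, 2.8, 9.6]
gripper_width: 0.001
grasp_force: 4.8
```

Request:
jog_arm(series="0.002 0 0 0;0.004 0 0 0")

```text
t: 7.62
tool_pos: [0.5626, -0.1952, 0.0546]
tool_rot: [0.002, -0.086, 0.996, -0.001]
wrist_force: [8.6, 2.9, 9.7]
gripper_width: -0.0
grasp_force: 4.8
```

```bash
cat >> h.py <<'E'
def edges(fn='x'):
    s=env.sense(); im=read_camera('wrist'); save(fn+'.png',im); C=cam('wrist',s); u=np.array([.9854,.1702]);n=np.array([-.1702,.9854])
    g=cv2.cvtColor(im,cv2.COLOR_RGB2GRAY).astype(float)[:,300:318].mean(1); dg=np.abs(np.diff(g))
    for v in np.where(dg[:230]>15)[0]:
        P=(toplane([(309,v+1)],.055,C)*1000)[0,:2]-[570.1,-191.5]; print(v,round(dg[v]),'blockx',round(P@u,1))
    q=np.array(s['tool_pos'][:2])*1000-[570.1,-191.5]; print('tcp in block',(q@u).round(1),(q@n).round(1),'z',s['tool_pos'][2],'F',np.round(s['wrist_force'],1),'t',s['t'])
E
python3 -c "
from h import *
edges('w3')"
```

```text
124 78 blockx -75.7
130 27 blockx -72.8
131 54 blockx -72.3
tcp in block -8.0 -2.4 z 0.05462050409143371 F [8.6 2.9 9.7] t 7.625
```

Request:
jog_arm(series="0.003 0 0 0;0.007 0 0 0;0.011 0 0 0;0.015 0 0 0;0.019 0 0 0;0.023 0 0 0;0.027 0 0 0;0.03 0 0 0")

```text
t: 8.68
tool_pos: [0.5477, -0.1978, 0.0546]
tool_rot: [0.002, -0.086, 0.996, -0.001]
wrist_force: [7.2, 2.7, 9.8]
gripper_width: -0.001
grasp_force: 4.7
```

```bash
python3 -c "
from h import *
edges('w4')"
```

```text
130 24 blockx -87.9
tcp in block -23.1 -2.4 z 0.054558868785848494 F [7.2 2.7 9.8] t 8.675
```

Request:
jog_arm(series="0.004 0 0 0;0.009 0 0 0;0.014 0 0 0;0.019 0 0 0;0.024 0 0 0;0.029 0 0 0;0.034 0 0 0;0.039 0 0 0;0.044 0 0 0;0.049 0 0 0;0.054 0 0 0;0.058 0 0 0;0.06 0 0 0;0.06 0 0 0")

```text
t: 10.48
tool_pos: [0.518, -0.203, 0.0545]
tool_rot: [0.002, -0.085, 0.996, -0.001]
wrist_force: [6.0, 2.6, 10.1]
gripper_width: -0.002
grasp_force: 4.9
```

```bash
python3 -c "
from h import *
edges('w5')"
```

```text
130 24 blockx -118.0
tcp in block -53.3 -2.5 z 0.05447863063598524 F [ 6.   2.6 10.1] t 10.475
```

View pics/w5.png

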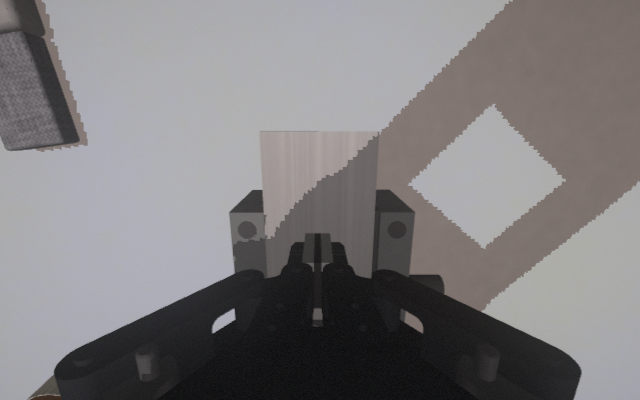

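The blank now overhangs 43 mm, with its end at row 131 and its sides at columns 261 and 379. It is still flat between the walls. I'll lift off, open and look again.

Request:
jog_arm(series="0 0 -0.002 0;0 0 -0.01 0;0 0 -0.06 0;0 0 -0.14 0;0 0 -0.2 0;0 0 -0.2 0;0 0 -0.2 0;0 0 -0.2 0")

```text
t: 11.52
tool_pos: [0.5162, -0.2025, 0.1521]
tool_rot: [-0.001, -0.085, 0.996, 0.0]
wrist_force: [-0.1, -0.4, -0.1]
gripper_width: 0.001
grasp_force: 0.0
```

Request:
jog_arm(series="0 0 0 0;0 0 0 0;0 0 0 0;0 0 0 0", fingers=-1)

```text
t: 12.02
tool_pos: [0.5166, -0.2027, 0.1532]
tool_rot: [-0.0, -0.086, 0.996, -0.0]
wrist_force: [0.5, -0.7, -0.2]
gripper_width: 0.844
grasp_force: 0.0
```

```bash
python3 - <<'E'
from h import *
s=env.sense(); im=read_camera('wrist'); save('w6.png',im); C=cam('wrist',s)
u=np.array([.9854,.1702]);n=np.array([-.1702,.9854])
print(s['gripper_width'])
for d in silhouettes('blank_centre','wrist')[:2]:
    r=minrect(d['pixels'],.055,C); print(d['conf'],d['bbox'],[np.round(x,1) for x in r])
# overhang strip: edges on rows mid overhang
g=cv2.cvtColor(im,cv2.COLOR_RGB2GRAY).astype(float)
d=max(silhouettes('blank_centre','wrist'),key=lambda d:d['conf']); m=d['pixels']
q=np.array(toplane(rect(m),.055,C)[:,:2]*1000-[570.1,-191.5]); qx=q@u;qy=q@n
print('end',qx.min()); 
for a in (-115,-105,-95,-85,-65):
    k=abs(qx-a)<5; print(a,np.median(qy[k&(qy>0)]).round(1),np.median(qy[k&(qy<0)]).round(1))
go(.4797,-.2084,.07,99.8)
E
```

```text
0.8439770670818688
0.98 [279.5, 131.2, 73.8, 121.9] [array([ 508.7, -204.3]), array([111.1,  60.4]), np.float64(10.3)]
end -117.9831507860744
-115 17.0 -19.4
-105 27.2 -32.0
-95 27.5 -30.8
-85 27.1 -31.9
-65 27.6 -31.6
tool [ 0.5166 -0.2028  0.1533] yaw 99.81 tilt [ 0.e+00 -1.e-04 -1.e+00] F [-0.4  0.   1.1] t 12.18 MOVE [0.0746 0.0015 0.1665] 0.0
```

View pics/w6.png

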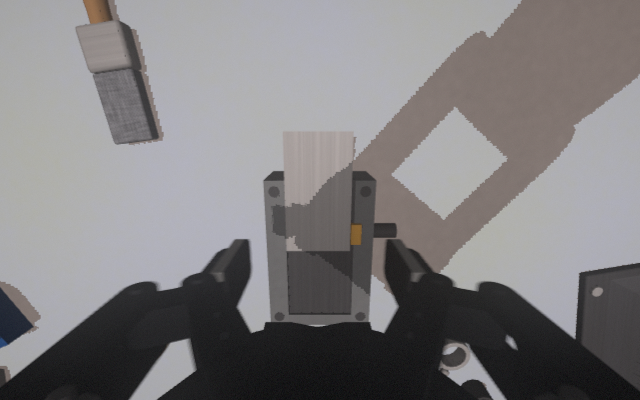

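The picture shows the blank at columns 284–353, rows 131–250, half over the mouth. The open fingers' inner faces are at columns 250 and 386. Next I descend to straddle the overhang.

Request:
jog_arm(series="0.04 0.0005 0 0;0.0747 0.0005 0.01 0;0.0747 0.0005 0.05 0;0.0747 0.0005 0.11 0;0.0747 0.0005 0.16 0;0.0747 0.0005 0.2 0;0.0747 0.0005 0.23 0;0.0747 0.0005 0.245 0;0.0747 0.0005 0.245 0;0.0747 0.0005 0.245 0")

```text
t: 13.42
tool_pos: [0.4801, -0.2091, 0.0314]
tool_rot: [0.0, -0.085, 0.996, -0.0]
wrist_force: [0.6, -0.2, -0.2]
gripper_width: 0.999
grasp_force: 0.0
```

Request:
jog_arm(series="0 0 0 0;0 0 0 0;0 0 0 0;0 0 0 0;0 0 0 0;0 0 0 0;0 0 0 0", fingers=1, newtons=25)

```text
t: 14.3
tool_pos: [0.4799, -0.2088, 0.0311]
tool_rot: [0.0, -0.086, 0.996, -0.0]
wrist_force: [-1.5, 2.0, 7.1]
gripper_width: 0.694
grasp_force: 25.9
```

Request:
jog_arm(series="0 0 -0.001 0;0 0 -0.002 0;0 0 -0.002 0")

```text
t: 14.68
tool_pos: [0.4798, -0.2088, 0.0316]
tool_rot: [0.0, -0.085, 0.996, 0.0]
wrist_force: [1.8, 1.7, -0.3]
gripper_width: 0.691
grasp_force: 27.5
```

Request:
jog_arm(series="0 0 -0.001 0;0 0 -0.001 0;0 0 -0.004 0;0 0 -0.01 0;0 0 -0.02 0;0 0 -0.05 0;0 0 -0.1 0;0 0 -0.16 0;0 0 -0.2 0;0 0 -0.2 0;0 0 -0.2 0", newtons=80)

```text
t: 16.05
tool_pos: [0.4795, -0.2087, 0.1313]
tool_rot: [-0.0, -0.086, 0.996, 0.0]
wrist_force: [-0.6, 0.5, -2.3]
gripper_width: 0.667
grasp_force: 86.2
```

```bash
python3 - <<'E'
from h import *
s=env.sense(); im=read_camera('wrist'); save('w7.png',im)
go(.55,0.1,.15,110.3)
T=camera_info('wrist')['mount']; z=s['tool_pos'][2]+.0225; C=cam('wrist',s)
for d in silhouettes('blank_centre','wrist')[:1]:
    r=minrect(d['pixels'],z,C); print(d['conf'],d['bbox'],[np.round(x,1) for x in r])
E
```

```text
tool [ 0.4794 -0.2087  0.131 ] yaw 99.81 tilt [ 9.e-04  7.e-04 -1.e+00] F [-0.5 -1.1 -2.2] t 16.1 MOVE [-0.2443  0.5843 -0.0379] -0.0291
0.71 [249.0, 214.6, 129.7, 117.4] [array([ 483.4, -208.7]), array([61.6, 60.8]), np.float64(10.5)]
```

View pics/w7.png

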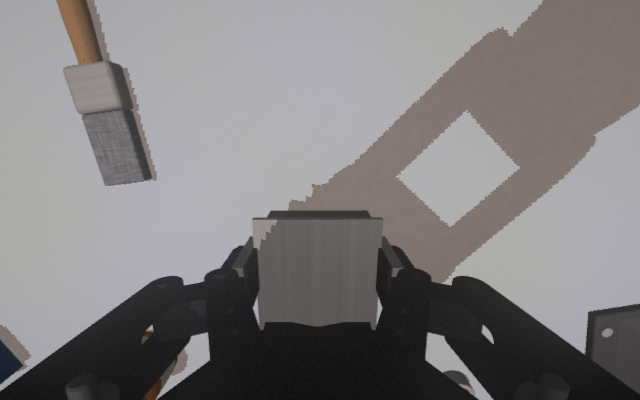

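The blank is held level with its near end at row 218, columns 253–382, and it weighs about 2.2 N. Next I move to a view of the jig.

Request:
jog_arm(series="-0.03 0.04 -0.06 0;-0.08 0.11 -0.098 -0.004;-0.13 0.18 -0.098 -0.008;-0.18 0.25 -0.098 -0.012;-0.23 0.32 -0.098 -0.016;-0.28 0.39 -0.098 -0.02;-0.33 0.46 -0.098 -0.024;-0.38 0.53 -0.098 -0.028;-0.43 0.6 -0.098 -0.0297;-0.48 0.67 -0.098 -0.0297;-0.51 0.72 -0.098 -0.0297;-0.53 0.75 -0.098 -0.0297;-0.543 0.766 -0.098 -0.0297;-0.543 0.766 -0.098 -0.0297;-0.543 0.766 -0.098 -0.0297")

```text
t: 18.02
tool_pos: [0.682, 0.2139, 0.1808]
tool_rot: [-0.0, -0.178, 0.984, -0.0]
wrist_force: [0.4, -0.4, -2.1]
gripper_width: 0.669
grasp_force: 86.2
```

```bash
python3 - <<'E'
from h import *
s=env.sense(); im=read_camera('wrist'); save('w8.png',im); C=cam('wrist',s)
np.save('w8pose.npy',np.r_[s['tool_pos'],s['tool_rot']])
go(.65,.2,.18,110.5)
print(s['gripper_width'],s['grasp_force'])
for d in silhouettes('jig','wrist')[:2]:
    r=minrect(d['pixels'],.01,C); print(d['conf'],d['bbox'],[np.round(x,1) for x in r])
E
```

```text
tool [0.682  0.2139 0.1809] yaw 110.45 tilt [ 0.e+00 -3.e-04 -1.e+00] F [-0.4 -1.3 -2.3] t 18.07 MOVE [ 0.0696 -0.0037  0.0018] -0.0001
0.6689040655113978 86.21190190315247
0.68 [275.1, 42.9, 85.6, 170.9] [array([627.9, 192.2]), array([178.5,  89.7]), np.float64(20.5)]
```

View pics/w8.png

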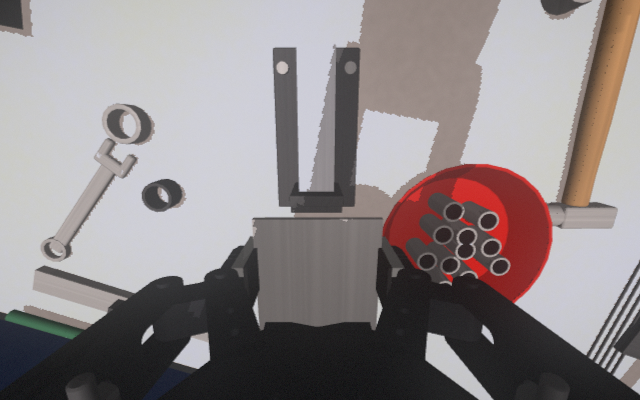

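The jig base is at columns 274–359. The bright bar spans roughly columns 297–336, the stop is at rows 192–212, and the blank's near end is at row 218. I'll zoom in to get the edges.

```bash
python3 - <<'E'
from h import *
im=cv2.imread('pics/w8.png'); cv2.imwrite('pics/w8c.png',cv2.resize(im[35:220,260:375],None,fx=3.2,fy=3.2,interpolation=cv2.INTER_NEAREST))
E
```

```text
(no output)
```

View pics/w8c.png

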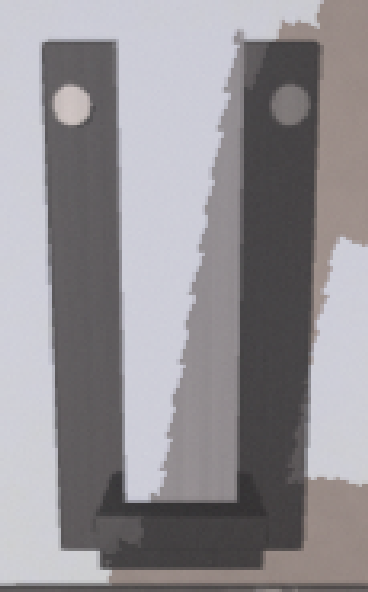

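```bash
python3 - <<'E'
from h import *
p=np.load('w8pose.npy'); s=dict(tool_pos=p[:3],tool_rot=p[3:]); C=cam('wrist',s); R=rot(p[3:])
f=lambda pts,z: toplane([(260+c/3.2,35+r/3.2) for c,r in pts],z,C)[:,:2]*1000
L=f([(119.5,150),(125,500)],.06); Rr=f([(242,150),(239,500)],.06)
for e in (L,Rr): d=e[1]-e[0]; print(e.round(1).tolist(),np.degrees(np.arctan2(d[1],d[0])).round(2))
foot=f([(125,502.5),(239,502.5)],.06); print('foot',foot.round(1).tolist(),foot.mean(0).round(1),np.linalg.norm(foot[1]-foot[0]))
d=foot[1]-foot[0];print('foot ang',np.degrees(np.arctan2(d[1],d[0])))
ft=f([(96,516),(267,516)],.076); print('face top',ft.mean(0).round(1),np.linalg.norm(ft[1]-ft[0]))
b=f([(42,40),(320,41)],.01); bb=f([(61,548),(304,549)],.01);print('base',b.round(1).tolist(),bb.round(1).tolist(),b.mean(0),bb.mean(0),np.linalg.norm(bb.mean(0)-b.mean(0)))
d=b.mean(0)-bb.mean(0);print(np.degrees(np.arctan2(-d[1],-d[0])))
# blank near end vs tcp
print('blank near end in tool', ((toplane([(253,218.5),(382,218.5)],p[2]+.0237,C)-p[:3])@R).round(4))
E
```

```text
[[589.6, 160.1], [682.9, 194.7]] 20.37
[[577.8, 191.8], [670.7, 227.4]] 20.93
foot [[683.6, 194.9], [671.4, 227.7]] [677.5 211.3] 34.94125314914799
foot ang 110.4658293089016
face top [677.8 211.3] 49.44163832498421
base [[561.9, 120.4], [531.1, 203.8]] [[720.3, 179.5], [689.2, 263.8]] [546.48162109 162.05246438] [704.76898888 221.61661792] 169.12356189885935
20.62151443294625
blank near end in tool [[ 0.0265 -0.0299 -0.0237]
 [ 0.0265  0.029  -0.0237]]
```

Request:
jog_arm(series="0.06 -0.001 0 0;0.13 -0.0015 0 -0.0004;0.18 -0.0015 0.03 -0.0004;0.189 -0.0015 0.08 -0.0004;0.189 -0.0015 0.15 -0.0004;0.189 -0.0015 0.21 -0.0004;0.189 -0.0015 0.25 -0.0004;0.189 -0.0015 0.269 -0.0004;0.189 -0.0015 0.269 -0.0004;0.189 -0.0015 0.269 -0.0004")

```text
t: 19.38
tool_pos: [0.5944, 0.1811, 0.0473]
tool_rot: [0.001, -0.179, 0.984, -0.0]
wrist_force: [-0.4, 0.8, -1.9]
gripper_width: 0.668
grasp_force: 86.2
```

```bash
python3 - <<'E'
from h import *
s=env.sense(); go(.5937,.1802,.0391,110.6)
read_camera('top'); sc=read_camera('scene'); cv2.imwrite('pics/s2.png',cv2.cvtColor(cv2.resize(sc[190:290,300:460],None,fx=4,fy=4,interpolation=cv2.INTER_CUBIC),cv2.COLOR_RGB2BGR))
E
```

```text
tool [0.5944 0.1811 0.0473] yaw 110.64 tilt [-1.5e-03 -4.0e-04 -1.0e+00] F [-0.4  0.8 -1.9] t 19.38 MOVE [ 0.0019 -0.0011  0.0164] 0.0001
```

View pics/s2.png

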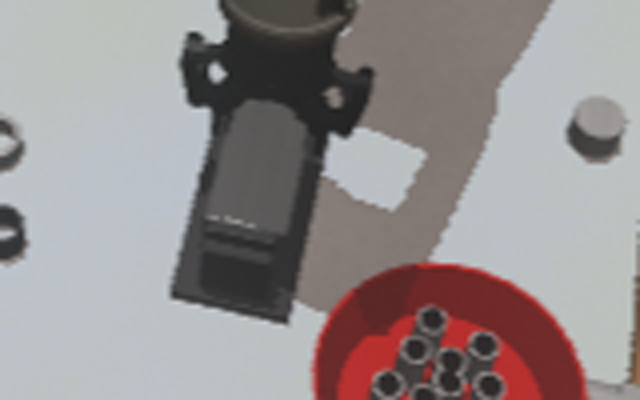

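The blank (crop centre, ending at about (240,228)) hovers over the bar just short of the stop at (238,265). Lowering slowly now.

Request:
jog_arm(series="0 0 0.006 0;0 0 0.01 0;0 0 0.012 0;0 0 0.012 0")

```text
t: 19.98
tool_pos: [0.5938, 0.181, 0.0403]
tool_rot: [0.0, -0.179, 0.984, -0.0]
wrist_force: [-0.6, 1.3, -0.4]
gripper_width: 0.667
grasp_force: 86.3
```

Request:
jog_arm(series="0 0 0.001 0;0 0 0.002 0;0 0 0.002 0")

```text
t: 20.35
tool_pos: [0.594, 0.181, 0.0399]
tool_rot: [0.0, -0.179, 0.984, -0.0]
wrist_force: [-3.7, -0.7, 9.3]
gripper_width: 0.666
grasp_force: 86.9
```

Request:
jog_arm(series="0 0 -0.001 0;-0.003 0 -0.001 0;-0.006 0 -0.001 0;-0.009 0 -0.001 0;-0.009 0 -0.001 0")

```text
t: 20.98
tool_pos: [0.5983, 0.1826, 0.04]
tool_rot: [0.0, -0.179, 0.984, -0.0]
wrist_force: [-1.5, -0.3, 6.6]
gripper_width: 0.671
grasp_force: 86.8
```

Request:
jog_arm(series="-0.001 0 0 0;-0.001 0 0 0")

```text
t: 21.22
tool_pos: [0.5984, 0.1827, 0.04]
tool_rot: [-0.0, -0.179, 0.984, -0.0]
wrist_force: [-5.5, -1.7, 7.7]
gripper_width: 0.667
grasp_force: 86.9
```

Request:
jog_arm(series="-0.001 0 0 0;-0.001 0 0 0")

```text
t: 21.48
tool_pos: [0.5985, 0.1828, 0.0399]
tool_rot: [-0.001, -0.179, 0.984, -0.0]
wrist_force: [-8.0, -3.5, 9.6]
gripper_width: 0.668
grasp_force: 87.0
```

Request:
jog_arm(series="0.0012 0 -0.0006 0;0.0012 0 -0.0008 0;0.0012 0 -0.0008 0", newtons=25)

```text
t: 21.85
tool_pos: [0.5984, 0.1827, 0.0401]
tool_rot: [-0.0, -0.179, 0.984, -0.0]
wrist_force: [-2.8, -0.6, 5.0]
gripper_width: 0.667
grasp_force: 86.7
```

Request:
jog_arm(series="0 0 0 0;0 0 0 0;0 0 0 0;0 0 0 0;0 0 0 0;0 0 0 0", fingers=-1)

```text
t: 22.6
tool_pos: [0.5984, 0.1827, 0.0401]
tool_rot: [-0.0, -0.179, 0.984, -0.0]
wrist_force: [-0.7, 0.2, -0.1]
gripper_width: 1.003
grasp_force: 0.0
```

Request:
jog_arm(series="0 0 -0.02 0;0 0 -0.06 0;0 0 -0.12 0;0 0 -0.2 0;-0.04 0 -0.28 0;-0.1 0 -0.28 0;-0.15 0 -0.28 0;-0.17 0 -0.28 0;-0.17 0 -0.28 0;-0.17 0 -0.28 0")

```text
t: 23.85
tool_pos: [0.6773, 0.2125, 0.1805]
tool_rot: [-0.0, -0.179, 0.984, -0.0]
wrist_force: [-0.1, -0.0, 0.6]
gripper_width: 0.997
grasp_force: 0.0
```

```bash
python3 - <<'E'
from h import *
s=env.sense(); im=read_camera('wrist'); cv2.imwrite('pics/w9.png',cv2.cvtColor(im,cv2.COLOR_RGB2BGR)); C=cam('wrist',s)
print(s['tool_pos'],s['wrist_force'],s['t'])
a=np.radians(20.6);u=np.array([np.cos(a),np.sin(a)]);n=np.array([-u[1],u[0]])
for d in silhouettes('blank_centre','wrist')[:2]:
    r=minrect(d['pixels'],.063,C); q=np.array(r[0])-[677.6,211.3]; print(d['conf'],[np.round(x,1) for x in r],'in stop',q@u,q@n)
E
```

```text
[0.67732207 0.21247245 0.18053152] [-0.13105034 -0.04213537  0.64110656] 23.85
0.81 [array([625.4, 192.7]), array([111.3,  60.1]), np.float64(20.7)] in stop -55.374108451365935 0.9579120551866827
0.53 [array([768.2,  -0. ]), array([ 32.3, 150.4]), np.float64(68.9)] in stop 10.492442909765186 -229.69926378873157
```

View pics/w9.png

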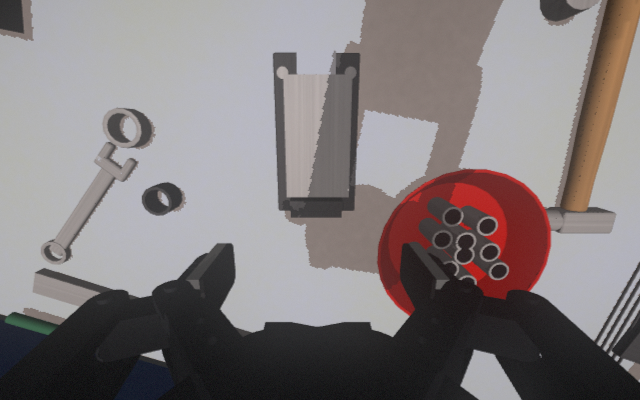

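The blank lies flat on the bar at columns 284–351, rows 73–198, touching the stop at row 198. The measured centre is −55.4 mm along and 1 mm across in the stop frame, both within tolerance. I'm handing it in.

```bash
python3 -c "
from h import *
print(env.job_done())"
```

```text
the job is handed in; nothing more can be done
None
```

The blank is released flat on the jig bar against the stop, measured 55.4 mm back from it and about 1 mm off centre. The job was handed in at about 24 s; no verdict was returned.

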